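# Sweep the loose brass nuts into the parts tray

### The job

Three brass nuts lie loose on the bench beside the blue three-sided parts tray. With closed fingers, sweep them along the bench and in through the tray's open front until every nut lies wholly inside the tray; no nut may be taken between the fingers or lifted off the bench. Leave the black knob that lies among them, and all the other things on the bench, where they are.

Things in the scene. Friction and masses are not known exactly. Their poses are not given: they have to be found in the camera images.
- tray: Blue parts tray fixed to the bench: three walls 25 mm high, 6 mm thick; no front wall, no sill, floor level with the bench. Inside 240 mm wide (own x, walls at -120 and +120 mm), 120 mm deep (own y: open front edge at -60, back wall at +60 mm). Origin: centre of the inner floor. Own +y points from the open front to the back; at yaw 0 the front faces world -y (the robot's right).
- tray_mouth (a point): Middle of the tray's open front edge, at bench height; same axes as the tray.
- nut1: One of three identical brass hexagon nuts (27 mm across flats, 31 mm across corners, 15 mm high, about 45 g, dark bore on top), loose and lying flat on the bench. Origin: centre of its underside; z up; its yaw is arbitrary.
- nut2: One of three identical brass hexagon nuts (27 mm across flats, 31 mm across corners, 15 mm high, about 45 g, dark bore on top), loose and lying flat on the bench. Origin: centre of its underside; z up; its yaw is arbitrary.
- nut3: One of three identical brass hexagon nuts (27 mm across flats, 31 mm across corners, 15 mm high, about 45 g, dark bore on top), loose and lying flat on the bench. Origin: centre of its underside; z up; its yaw is arbitrary.
- knob: Black plastic control knob with a white pointer line, loose among the nuts, not to be moved. 28 mm in diameter, 20 mm high, 30 g. Origin: centre of its underside.
- transformer: Small loose transformer, dark steel core with yellow winding, 44 x 46 mm and 34 mm high, 300 g, beyond the nuts; not to be moved. Origin: centre of its underside.
- spool: Solder spool standing on its flange, red flanges 60 mm in diameter, 48 mm high, 400 g; not to be moved. Origin: centre of its underside.
- screwdriver: Screwdriver lying on the bench to the robot's right, about 200 mm long, 26 mm high; not to be moved. Its own +x points from the handle to the tip; origin under its middle.
- jar: Closed glass jar with a red cap, 64 mm in diameter, 80 mm high, 300 g, behind the tray (to the robot's left); not to be moved. Origin: centre of its underside.
There are look-alikes about, which are no part of the job. Leave any green or pink look-alike of the nut1 alone.

How it is judged:
By the outcome, as a careful person would: the job done as asked, in the order asked, and still so for the second after the job is handed in, with the robot touching nothing.
It also fails if it takes over 69 s, if anything falls off the work surface, if the arm or the gripper's body presses on something with over 40 N, if the wrist force passes 120 N, or if a joint passes its speed limit or range.

### The arm

A 7-joint arm with a two-finger parallel gripper is mounted at the origin on the work surface. World frame = base frame: x ahead of the robot, y to its left, z up, the work surface at z = 0. Lengths are in m, angles in rad, forces in N, time in s.
With the tool pointing down it reaches from about 0.4 to 0.85 m from the base axis. Payload 10.4 kg.
Tool frame: the origin (TCP) lies between the finger pads, 19 mm behind the fingertips; this is the grasp point; z points along the fingers, y is the line along which they close (so a half turn about z gives the same grasp; the last joint's range is limited). The gripper opens to 85 mm and grips with 20 to 120 N. Pads are 22 mm wide; open, the fingers measure 114 mm over their backs; the gripper's body (76 mm by 85 mm) begins 54 mm behind the grasp point. The pads swing forward as they close: fully open they stand 13 mm farther back than shut.
Start: joints at [-1.321, 0.332, -0.065, 1.46, 0.022, 1.35, -0.088], TCP at [0.168, 0.602, 0.25] pointing down, gripper open.
Joint ranges: [-2.6, 2.6], [-0.5, 2.12], [-1.47, 1.34], [0.16, 2.42], [-1.27, 4.41], [0.06, 2.06], [-2.6, 2.6]. Speed limits (rad/s): [2.22, 2.22, 2.79, 2.79, 3.14, 3.14, 3.14].

### API

Orientations are given as a unit quaternion [x, y, z, w].
In Python, from workcell import get_obs, optics, workorder gives the robot as it stands.
- The arm moves only by the tool jog_arm, never from a script. Its argument "increments" is a list of rows, each a list of 7 numbers: the shift along the tool's x, y, z in m, then the turn, a rotation vector about the tool's x, y, z in rad, then the opening, from -1 (shut) to 1 (fully open). A call has 1 to 5 rows; each row is the pose to reach, as a shift and turn from the pose commanded when the call began, along the tool's axes at that moment; what a row does not reach only later rows make up. A row lasts 1/12 s, in which the tool goes at most 41.7 mm and 7.16 degrees, less where a joint would pass 70% of its speed; a pose out of reach is approached as far as the arm can. A call with a gripper value outside its range is refused whole. The fingers move at their own pace and stop on an object; "grip_force" is the grip in N (left out, the last holds). Time passes only in rows, so rows that repeat a pose let the fingers close. It gives the time, the measured TCP pose, the force, the opening and the grip force at its end, in the units of the state.
- get_obs(): the state, without advancing time (a new reading comes with each control period).
- optics.camera(name): name is "scene" or "top" or "wrist"; returns a dict with "color" (400x640x3 uint8, red, green, blue), "depth" (400x640 float32, m along the optical axis (not along the pixel's ray), 0 where there is no reading), "K" (3x3 intrinsics, pixels), "R" (3x3) and "t" (3): a world point X has camera coordinates R X + t. Camera axes: x right, y down, z forward; pixel columns grow to the right and rows downward; lengths in m; the calibration is good to about 2 mm. The wrist camera is an equidistant fisheye: a pixel r from the principal point sees the ray r / f radians off the axis. A picture is of the moment at which its call begins.
- workorder.hand_in(): hands the job in; it is judged then, once.
The state is a dict: "clock": time; "joint_pos": joint angles; "joint_velocities": joint speeds; "tau": joint torques, N m; "position": TCP position; "ee_rot": TCP orientation; "ft_force": force on the tool from outside, world axes, zero at the start; "torque": the same for the moment, N m; "grip_width": opening from 0.0 (shut) to 1.0 (fully open); "grasp_force": force on a finger pad.
Only numpy, scipy, OpenCV 4.12 (cv2) and the standard library are available. Lean on these libraries where they do the work, as an engineer would, in place of code of your own. Each camera call takes 0.05 s, during which the arm holds its last target. There are 200 camera calls.

## Working session

There is one attempt and no reset: what is moved stays moved. The work goes in short steps, Python scripts to look and compute and a tool call to move; the robot and the scene stay as the last step left them, time stands still between calls to the robot, and variables do not carry over. Pictures are saved under pics/ and viewed, at most 10 in all, crops included, and the job is handed in when it is done.

Besides the shell and the picture viewer there is one more tool, called after "Call:" in YAML: its name, and indented under it one key for each argument. jog_arm: Moves the arm, as the interface text tells. Its arguments: {"type":"object","properties":{"increments":{"type":"array"},"grip_force":{"type":"number"}},"required":["increments"]}

```bash
mkdir -p pics; python3 - <<'E'
from workcell import get_obs, optics
import cv2,numpy as np
for n in ("top","scene"):
    c=optics.camera(n); cv2.imwrite(f"pics/{n}0.png",c["color"][...,::-1]); np.savez(f"{n}0.npz",**c)
    print(n,c["K"].tolist(),c["R"].round(3).tolist(),c["t"].round(3).tolist())
o=get_obs();print(o["clock"],o["position"],o["ee_rot"],o["ft_force"],o["grip_width"])
E
```

```text
top [[445.41353395973283, 0.0, 316.1039452953987], [0.0, 445.41353395973283, 205.74466476619276], [0.0, 0.0, 1.0]] [[-0.013, -1.0, -0.011], [-0.997, 0.014, -0.082], [0.082, 0.009, -0.997]] [0.007, 0.604, 1.2]
scene [[518.128126838754, 0.0, 321.2679265586574], [0.0, 518.128126838754, 200.71011269943256], [0.0, 0.0, 1.0]] [[0.142, 0.99, 0.001], [0.829, -0.119, -0.546], [-0.541, 0.078, -0.838]] [-0.102, -0.475, 1.638]
0.1 [0.16833169 0.60158705 0.2493114 ] [ 1.35964955e-01  9.90713453e-01 -6.18187501e-04 -4.27034854e-05] [-0.17921421  0.87586549 -1.05158078] 0.9978973869887269
```

View pics/top0.png

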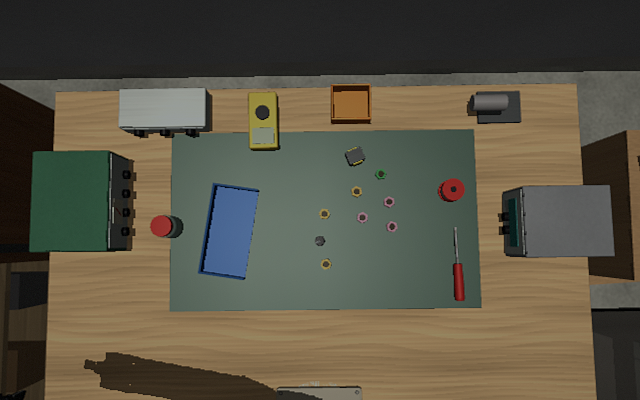

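View pics/scene0.png

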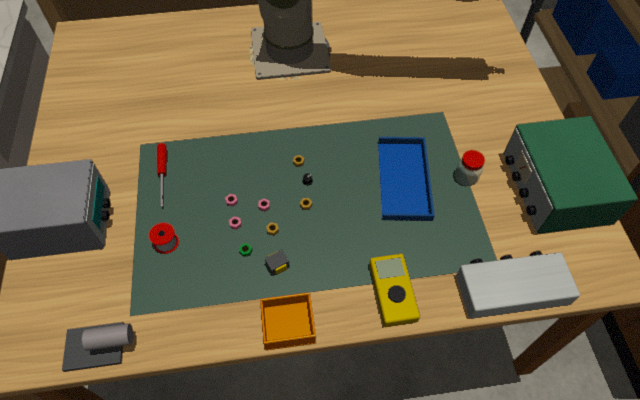

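```bash
cat > h.py <<'E'
import numpy as np,cv2
def ray(c,uv):
    d=np.linalg.inv(c["K"])@[uv[0],uv[1],1]; return -c["R"].T@c["t"], c["R"].T@d
def atz(c,uv,z):
    o,d=ray(c,uv); return o+d*(z-o[2])/d[2]
def tri(c1,p1,c2,p2):
    o1,d1=ray(c1,p1);o2,d2=ray(c2,p2)
    s=np.linalg.lstsq(np.c_[d1,-d2],o2-o1,rcond=None)[0]
    a,b=o1+s[0]*d1,o2+s[1]*d2
    return (a+b)/2,np.linalg.norm(a-b)
def brass(c,z=.0075):
    hsv=cv2.cvtColor(c["color"],cv2.COLOR_RGB2HSV)
    m=cv2.inRange(hsv,(14,90,60),(30,255,255))
    n,l,s,ce=cv2.connectedComponentsWithStats(m)
    return [(ce[i].round(1).tolist(),int(s[i,4]),atz(c,ce[i],z).round(4).tolist()) for i in range(1,n) if 20<s[i,4]<200]
E
python3 - <<'E'
from h import *
T=dict(np.load("top0.npz"));S=dict(np.load("scene0.npz"))
for n,c in(("T",T),("S",S)):
    for b in brass(c): print(n,b)
for nm,a,b in(("knob",(320,241),(308,179)),("n1",(324,214),(306,203)),("n2",(357,191.5),(272.5,228.5)),("n3",(326,264.5),(298.5,160.5))):
    print(nm,tri(T,a,S,b))
print("depth z", [ (lambda X:X.round(3))(T["R"].T@(np.linalg.inv(T["K"])@[u,v,1]*T["depth"][v,u]-T["t"])) for u,v in((328,214),(320,241),(353,154),(300,230))])
cv2.imwrite("pics/topc.png",cv2.resize(T["color"][140:290,190:410,::-1],None,fx=3.6,fy=3.6,interpolation=cv2.INTER_CUBIC))
E
```

```text
T ([351.9, 84.4], 78, [0.9511, -0.1071, 0.0075])
T ([357.5, 162.0], 21, [0.727, -0.1186, 0.0075])
T ([356.1, 191.2], 65, [0.6448, -0.1128, 0.0075])
T ([323.8, 213.5], 62, [0.5835, -0.0218, 0.0075])
T ([325.6, 263.5], 55, [0.445, -0.0248, 0.0075])
T ([18.2, 266.9], 26, [0.4464, 0.8293, 0.0075])
T ([28.0, 266.5], 31, [0.4471, 0.8017, 0.0075])
T ([28.2, 317.1], 40, [0.309, 0.7958, 0.0075])
T ([27.5, 334.2], 23, [0.2629, 0.7956, 0.0075])
T ([153.0, 386.0], 26, [0.1214, 0.4476, 0.0075])
T ([194.9, 387.6], 92, [0.1162, 0.3338, 0.0075])
T ([197.9, 395.6], 82, [0.095, 0.3256, 0.0075])
S ([298.3, 159.8], 80, [0.4422, -0.0232, 0.0075])
S ([305.7, 203.0], 95, [0.5819, -0.0207, 0.0075])
S ([272.0, 227.9], 100, [0.6425, -0.112, 0.0075])
S ([280.8, 268.3], 76, [0.7544, -0.1016, 0.0075])
knob (array([ 0.50749106, -0.00773761,  0.00635856]), np.float64(0.004777005603616385))
n1 (array([ 0.58213984, -0.02118559,  0.00793127]), np.float64(0.0021920001180896604))
n2 (array([ 0.64397552, -0.11322402,  0.00734391]), np.float64(0.004345588517681642))
n3 (array([ 0.44243094, -0.02425338,  0.00497355]), np.float64(0.003133393533776486))
depth z [array([ 0.581, -0.033,  0.015]), array([ 0.507, -0.01 ,  0.019]), array([ 0.745, -0.104,  0.032]), array([ 0.539,  0.045, -0.001])]
```

View pics/topc.png

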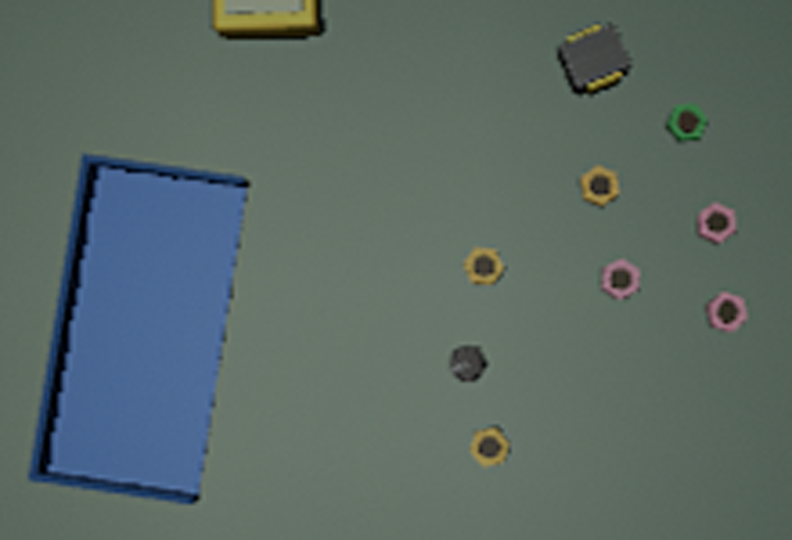

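```bash
python3 - <<'E'
from h import *
T=dict(np.load("top0.npz"));S=dict(np.load("scene0.npz"))
f=lambda x,y:(190+x/3.6,140+y/3.6)
for n,p,z in(("frontR floor",(245,190),0),("frontR outer top",(248,183),.025),("frontL floor",(204,488),0),("frontL outer top",(198,502),.025),("backR outer top",(84,156),.025),("backL outer top",(31,479),.025),
 ("green",(687,122),.0075),("pink1",(621,279),.0075),("pink2",(718,222),.0075),("pink3",(727,312),.0075)): print(n,atz(T,f(*p),z).round(4))
for n,a,b in(("fR",(258.9,190.8),(384.5,217.5)),("fL",(245,279),(380,139))): print(n,tri(T,a,S,b))
E
```

```text
frontR floor [0.645  0.1625 0.    ]
frontR outer top [0.6475 0.1567 0.025 ]
frontL floor [0.4143 0.1947 0.    ]
frontL outer top [0.4057 0.1951 0.025 ]
backR outer top [0.6702 0.283  0.025 ]
backL outer top [0.4245 0.3217 0.025 ]
green [ 0.6925 -0.1831  0.0075]
pink1 [ 0.5709 -0.1292  0.0075]
pink2 [ 0.614  -0.2051  0.0075]
pink3 [ 0.5443 -0.2102  0.0075]
fR (array([0.65064919, 0.1641369 , 0.00474282]), np.float64(0.009283006961174877))
fL (array([0.40649627, 0.20220916, 0.01268998]), np.float64(0.009994599672682533))
```

Call:
jog_arm:
  increments:
    - [-0.01,-0.04,0,0,0,0.12,-1]
    - [-0.02,-0.08,0,0,0,0.24,-1]
    - [-0.03,-0.12,0,0,0,0.36,-1]
    - [-0.05,-0.15,0,0,0,0.48,-1]
    - [-0.08,-0.18,0,0,0,0.6,-1]
  grip_force: 40

```text
clock: 0.52
position: [0.1948, 0.4062, 0.2496]
ee_rot: [0.424, 0.906, -0.0, -0.0]
ft_force: [1.8, 0.7, 0.9]
grip_width: 0.299
grasp_force: 0.0
```

Call:
jog_arm:
  increments:
    - [-0.04,0.009,0,0,0,0.12,-1]
    - [-0.08,0.018,0,0,0,0.24,-1]
    - [-0.12,0.027,0,0,0,0.36,-1]
    - [-0.16,0.036,0,0,0,0.48,-1]
    - [-0.2,0.045,0,0,0,0.6,-1]

```text
clock: 0.93
position: [0.3607, 0.2816, 0.2501]
ee_rot: [0.674, 0.739, 0.0, -0.0]
ft_force: [0.6, 1.0, 0.0]
grip_width: 0.001
grasp_force: 0.0
```

Call:
jog_arm:
  increments:
    - [-0.04,0.005,0,0,0,0.05,-1]
    - [-0.08,0.01,0,0,0,0.1,-1]
    - [-0.12,0.015,0,0,0,0.15,-1]
    - [-0.16,0.02,0,0,0,0.22,-1]
    - [-0.2,0.025,0,0,0,0.22,-1]

```text
clock: 1.35
position: [0.4038, 0.0847, 0.2498]
ee_rot: [0.75, 0.661, -0.0, -0.0]
ft_force: [0.8, 0.1, -0.3]
grip_width: -0.002
grasp_force: 0.0
```

Call:
jog_arm:
  increments:
    - [-0.038,0.014,0.01,0,0,0,-1]
    - [-0.076,0.028,0.02,0,0,0,-1]
    - [-0.113,0.042,0.03,0,0,0,-1]
    - [-0.146,0.053,0.05,0,0,0,-1]
    - [-0.146,0.053,0.09,0,0,0,-1]

```text
clock: 1.77
position: [0.4417, -0.0712, 0.1625]
ee_rot: [0.751, 0.66, 0.003, 0.003]
ft_force: [1.1, 0.8, -0.9]
grip_width: 0.004
grasp_force: 0.0
```

Call:
jog_arm:
  increments:
    - [0,0,0.035,0,0,0,-1]
    - [0,0,0.07,0,0,0,-1]
    - [0,0,0.1,0,0,0,-1]
    - [0,0,0.125,0,0,0,-1]
    - [0,0,0.125,0,0,0,-1]

```text
clock: 2.18
position: [0.4356, -0.0647, 0.0311]
ee_rot: [0.749, 0.663, -0.003, -0.002]
ft_force: [-1.4, 0.4, 0.0]
grip_width: -0.0
grasp_force: 0.0
```

```bash
cat >> h.py <<'E'
def snap(name,box=(130,300,180,420)):
    from workcell import get_obs,optics
    c=optics.camera("top"); a,b,d,e=box
    if name: cv2.imwrite(f"pics/{name}.png",cv2.resize(c["color"][a:b,d:e,::-1],None,fx=3.3,fy=3.3,interpolation=cv2.INTER_CUBIC))
    for q in brass(c):
        if q[2][0]<.7 and .4<q[2][0] and q[2][1]<.4: print(q)
    o=get_obs(); print(o["clock"],o["position"].round(4),o["ee_rot"].round(3),o["ft_force"].round(1))
    return c
E
python3 -c "from h import *;snap('a')"
```

```text
([356.1, 191.2], 65, [0.6448, -0.1128, 0.0075])
([323.8, 213.5], 62, [0.5835, -0.0218, 0.0075])
([322.6, 263.0], 21, [0.4465, -0.0165, 0.0075])
2.2333 [ 0.4369 -0.065   0.0334] [ 0.749  0.663 -0.003 -0.001] [-0.3 -0.1  0.2]
```

View pics/a.png

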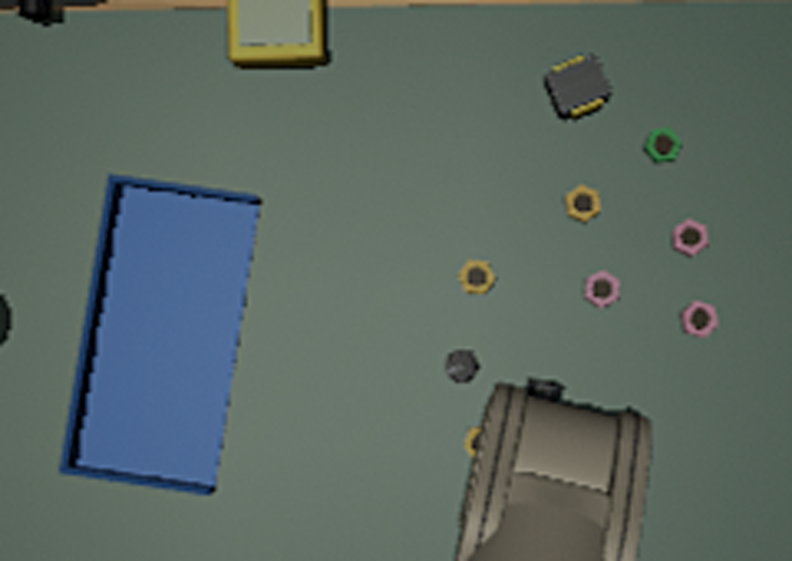

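Call:
jog_arm:
  increments:
    - [0,0,0.009,0,0,0,-1]
    - [0.01,0,0.009,0,0,0,-1]
    - [0.022,0,0.009,0,0,0,-1]
    - [0.034,0,0.009,0,0,0,-1]
    - [0.046,0,0.009,0,0,0,-1]

```text
clock: 2.65
position: [0.4455, -0.0174, 0.0274]
ee_rot: [0.749, 0.663, 0.001, 0.0]
ft_force: [1.1, 0.1, 0.4]
grip_width: 0.003
grasp_force: 0.1
```

Call:
jog_arm:
  increments:
    - [0.012,0,0,0,0,0,-1]
    - [0.024,0,0,0,0,0,-1]
    - [0.036,0,0,0,0,0,-1]
    - [0.048,0,0,0,0,0,-1]
    - [0.06,0,0,0,0,0,-1]

```text
clock: 3.07
position: [0.4526, 0.0425, 0.0273]
ee_rot: [0.749, 0.663, 0.001, 0.0]
ft_force: [-0.1, -0.7, -0.4]
grip_width: -0.004
grasp_force: 0.1
```

```bash
python3 - <<'E'
from h import *
snap(None)
from workcell import optics
c=optics.camera("scene")
for q in brass(c):
    if .4<q[2][0]<.7: print(q)
cv2.imwrite("pics/b.png",cv2.resize(c["color"][110:260,230:450,::-1],None,fx=3.6,fy=3.6,interpolation=cv2.INTER_CUBIC))
E
```

```text
([356.1, 191.2], 65, [0.6448, -0.1128, 0.0075])
([323.8, 213.5], 63, [0.5834, -0.0218, 0.0075])
3.1167 [0.4529 0.0448 0.0272] [ 0.748  0.664  0.002 -0.   ] [ 0.3  3.6 -0.3]
([335.2, 159.4], 68, [0.4549, 0.0752, 0.0075])
([305.7, 203.0], 98, [0.582, -0.0208, 0.0075])
([272.1, 228.0], 103, [0.6428, -0.1119, 0.0075])
```

View pics/b.png

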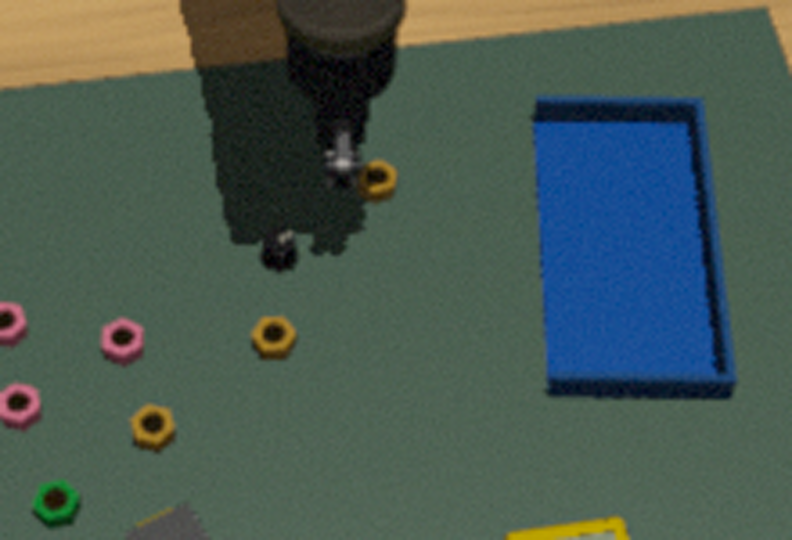

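Nut 3 sits at crop (378,180), square against the fingers and on course for the tray; the knob at (280,248) is untouched.

Call:
jog_arm:
  increments:
    - [0.013,0,0,0,0,0,-1]
    - [0.026,0,0,0,0,0,-1]
    - [0.039,0,0,0,0,0,-1]
    - [0.052,0,0,0,0,0,-1]
    - [0.065,0,0,0,0,0,-1]

```text
clock: 3.58
position: [0.4599, 0.1061, 0.0263]
ee_rot: [0.749, 0.663, 0.0, -0.0]
ft_force: [0.4, 0.1, 2.0]
grip_width: 0.003
grasp_force: 0.3
```

```bash
cat >> h.py <<'E'
def sc():
    from workcell import get_obs,optics
    c=optics.camera("scene")
    for q in brass(c):
        if .4<q[2][0]<.7: print(q)
    o=get_obs(); print(o["clock"],o["position"].round(4),o["ee_rot"].round(3),o["ft_force"].round(1))
    return c
E
python3 -c "from h import *;sc()"
```

```text
([358.6, 159.2], 58, [0.4632, 0.1376, 0.0075])
([305.7, 203.0], 96, [0.5817, -0.0209, 0.0075])
([272.1, 228.0], 102, [0.6428, -0.112, 0.0075])
3.6333 [0.4602 0.109  0.0262] [ 0.748  0.664  0.001 -0.   ] [ 0.7  3.4 -0.1]
```

Call:
jog_arm:
  increments:
    - [0.013,0,0,0,0,0,-1]
    - [0.026,0,0,0,0,0,-1]
    - [0.039,0,0,0,0,0,-1]
    - [0.052,0,0,0,0,0,-1]
    - [0.065,0,0,0,0,0,-1]

```text
clock: 4.05
position: [0.4677, 0.1711, 0.026]
ee_rot: [0.749, 0.663, -0.0, -0.0]
ft_force: [0.2, -0.6, 0.5]
grip_width: -0.003
grasp_force: 0.4
```

Call:
jog_arm:
  increments:
    - [0.013,0,0,0,0,0,-1]
    - [0.024,0,0,0,0,0,-1]
    - [0.034,0,0,0,0,0,-1]
    - [0.042,0,0,0,0,0,-1]
    - [0.046,0,0,0,0,0,-1]

```text
clock: 4.47
position: [0.4732, 0.2167, 0.026]
ee_rot: [0.749, 0.663, 0.0, -0.0]
ft_force: [-0.4, -0.8, -0.5]
grip_width: -0.001
grasp_force: 0.3
```

Call:
jog_arm:
  increments:
    - [-0.015,0,0,0,0,0,-1]
    - [-0.035,0,0,0,0,0,-1]
    - [-0.045,0,-0.025,0,0,0,-1]
    - [-0.055,0,-0.06,0,0,0,-1]
    - [-0.07,0,-0.08,0,0,0,-1]

```text
clock: 4.88
position: [0.4652, 0.145, 0.1082]
ee_rot: [0.749, 0.662, 0.001, 0.0]
ft_force: [1.0, 0.7, 1.6]
grip_width: 0.002
grasp_force: 0.0
```

```bash
python3 -c "from h import *;sc()"
```

```text
([398.6, 158.4], 65, [0.4758, 0.2445, 0.0075])
([305.7, 203.1], 97, [0.582, -0.0208, 0.0075])
([272.1, 228.1], 104, [0.643, -0.1119, 0.0075])
4.9333 [0.4667 0.142  0.1109] [0.75  0.661 0.002 0.001] [ 5.1 -2.6  2.4]
```

Call:
jog_arm:
  increments:
    - [-0.031,0.024,0,0,0,-0.054,-1]
    - [-0.062,0.048,0,0,0,-0.108,-1]
    - [-0.093,0.072,0,0,0,-0.162,-1]
    - [-0.124,0.096,0,0,0,-0.216,-1]
    - [-0.155,0.12,0,0,0,-0.27,-1]

```text
clock: 5.35
position: [0.5652, -0.0249, 0.1059]
ee_rot: [0.652, 0.758, 0.0, -0.0]
ft_force: [0.3, 0.5, 0.6]
grip_width: 0.0
grasp_force: 0.0
```

Call:
jog_arm:
  increments:
    - [-0.03,0.012,0,0,0,0,-1]
    - [-0.044,0.018,0,0,0,0,-1]
    - [-0.044,0.018,0.03,0,0,0,-1]
    - [-0.044,0.018,0.06,0,0,0,-1]
    - [-0.044,0.018,0.08,0,0,0,-1]

```text
clock: 5.77
position: [0.5879, -0.0645, 0.0235]
ee_rot: [0.654, 0.757, -0.001, -0.001]
ft_force: [-0.2, 0.7, -1.2]
grip_width: 0.001
grasp_force: 0.0
```

```bash
python3 -c "from h import *;sc()"
```

```text
([398.6, 158.7], 64, [0.4766, 0.2441, 0.0075])
([305.7, 203.0], 95, [0.5819, -0.0209, 0.0075])
([272.2, 227.9], 103, [0.6424, -0.1116, 0.0075])
5.8167 [ 0.5858 -0.064   0.0203] [ 0.653  0.757 -0.002 -0.002] [-3.7  1.4 -3.3]
```

Call:
jog_arm:
  increments:
    - [0.004,0.001,-0.002,0,0,0,-1]
    - [0.012,0.002,-0.002,0,0,0,-1]
    - [0.024,0.002,-0.002,0,0,0,-1]
    - [0.036,0.002,-0.002,0,0,0,-1]
    - [0.049,0.002,-0.002,0,0,0,-1]

```text
clock: 6.23
position: [0.5845, -0.013, 0.0293]
ee_rot: [0.653, 0.758, 0.001, 0.001]
ft_force: [0.8, -1.5, 0.4]
grip_width: 0.002
grasp_force: 0.5
```

Call:
jog_arm:
  increments:
    - [0.013,0,0,0,0,0,-1]
    - [0.026,0,0,0,0,0,-1]
    - [0.039,0,0,0,0,0,-1]
    - [0.052,0,0,0,0,0,-1]
    - [0.065,0,0,0,0,0,-1]

```text
clock: 6.65
position: [0.5741, 0.051, 0.028]
ee_rot: [0.653, 0.758, 0.0, -0.0]
ft_force: [0.3, -1.1, 0.7]
grip_width: 0.001
grasp_force: 0.6
```

```bash
python3 -c "from h import *;sc()"
```

```text
([398.7, 158.4], 64, [0.4757, 0.2447, 0.0075])
([346.1, 192.6], 44, [0.565, 0.086, 0.0075])
([272.0, 227.8], 99, [0.6421, -0.1121, 0.0075])
6.7 [0.5738 0.0543 0.0278] [ 0.652  0.759  0.    -0.001] [-0.2  3.  -0.8]
```

Call:
jog_arm:
  increments:
    - [0.013,0,0,0,0,0,-1]
    - [0.026,0,0,0,0,0,-1]
    - [0.039,0,0,0,0,0,-1]
    - [0.052,0,0,0,0,0,-1]
    - [0.065,0,0,0,0,0,-1]

```text
clock: 7.12
position: [0.5645, 0.1153, 0.028]
ee_rot: [0.653, 0.757, 0.0, -0.0]
ft_force: [0.5, -0.1, -0.7]
grip_width: -0.003
grasp_force: 0.2
```

```bash
python3 -c "from h import *;sc()"
```

```text
([398.7, 158.6], 65, [0.4764, 0.2446, 0.0075])
([272.1, 228.0], 103, [0.6427, -0.1118, 0.0075])
7.1667 [0.5641 0.1187 0.0278] [ 0.652  0.759  0.    -0.001] [ 0.2  3.4 -0.8]
```

```bash
python3 - <<'E'
from h import *
c=sc(); snap(None)
cv2.imwrite("pics/c.png",cv2.resize(c["color"][120:250,250:450,::-1],None,fx=4,fy=4,interpolation=cv2.INTER_CUBIC))
E
```

```text
([398.7, 158.7], 66, [0.4765, 0.2444, 0.0075])
([272.1, 228.0], 102, [0.6427, -0.1118, 0.0075])
7.2167 [0.5643 0.1173 0.0278] [ 0.651  0.759  0.    -0.001] [-0.7 -0.2  0.1]
([356.1, 191.2], 65, [0.6448, -0.1128, 0.0075])
7.2667 [0.5645 0.1155 0.0279] [ 0.652  0.758  0.    -0.   ] [-1.1 -1.2 -0. ]
```

View pics/c.png

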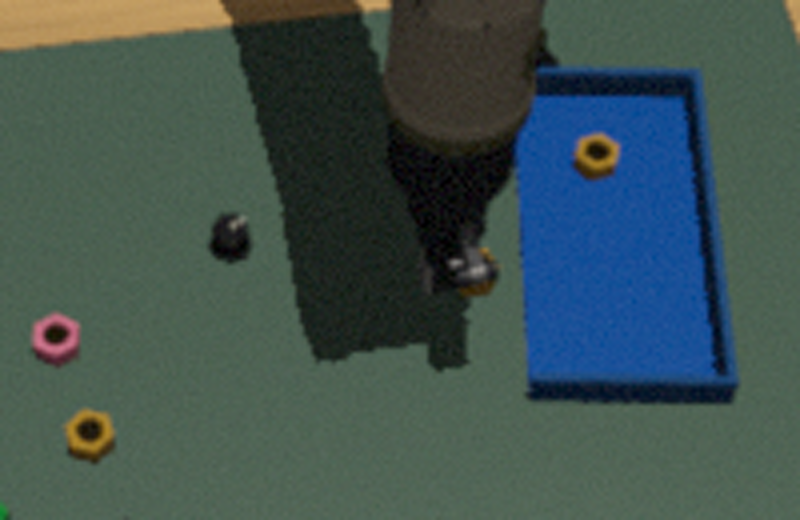

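Nut 1 peeks out at crop (480,272), still ahead of the fingers; nut 3 is in the tray at (597,155).

Call:
jog_arm:
  increments:
    - [0.013,0,0,0,0,0,-1]
    - [0.026,0,0,0,0,0,-1]
    - [0.039,0,0,0,0,0,-1]
    - [0.052,0,0,0,0,0,-1]
    - [0.065,0,0,0,0,0,-1]

```text
clock: 7.68
position: [0.5549, 0.1798, 0.028]
ee_rot: [0.653, 0.758, 0.0, -0.0]
ft_force: [-0.1, -1.2, 0.9]
grip_width: -0.0
grasp_force: 0.6
```

Call:
jog_arm:
  increments:
    - [0.01,0,0,0,0,0,-1]
    - [0.018,0,0,0,0,0,-1]
    - [0.026,0,0,0,0,0,-1]
    - [0.03,0,0,0,0,0,-1]
    - [0.03,0,0,0,0,0,-1]

```text
clock: 8.1
position: [0.5505, 0.209, 0.0279]
ee_rot: [0.652, 0.758, 0.0, -0.0]
ft_force: [0.3, 0.4, -0.1]
grip_width: -0.001
grasp_force: 0.0
```

Call:
jog_arm:
  increments:
    - [-0.015,0,0,0,0,0,-1]
    - [-0.035,0,0,0,0,0,-1]
    - [-0.045,0,-0.025,0,0,0,-1]
    - [-0.055,0,-0.06,0,0,0,-1]
    - [-0.09,0,-0.08,0,0,0,-1]

```text
clock: 8.52
position: [0.5643, 0.1225, 0.1102]
ee_rot: [0.651, 0.759, 0.001, -0.0]
ft_force: [2.0, 1.2, 1.0]
grip_width: -0.0
grasp_force: 0.0
```

```bash
python3 -c "from h import *;sc();snap(None)"
```

```text
([398.6, 158.6], 64, [0.4764, 0.2443, 0.0075])
([401.5, 179.3], 72, [0.5441, 0.2367, 0.0075])
([272.0, 228.0], 104, [0.6427, -0.1122, 0.0075])
8.5667 [0.5674 0.1111 0.114 ] [0.655 0.756 0.002 0.003] [ 3.5 -8.8  3.8]
([356.1, 191.2], 65, [0.6448, -0.1128, 0.0075])
8.6167 [0.5669 0.1126 0.112 ] [0.656 0.755 0.002 0.002] [ 0.4 -0.4 -0.2]
```

Call:
jog_arm:
  increments:
    - [-0.04,0.007,0,0,0,0,-1]
    - [-0.08,0.014,0,0,0,0,-1]
    - [-0.12,0.021,0,0,0,0,-1]
    - [-0.16,0.028,0,0,0,0,-1]
    - [-0.2,0.034,0,0,0,0,-1]

```text
clock: 9.03
position: [0.6273, -0.0764, 0.1078]
ee_rot: [0.653, 0.757, 0.0, -0.0]
ft_force: [1.1, 0.8, -0.1]
grip_width: 0.003
grasp_force: 0.0
```

Call:
jog_arm:
  increments:
    - [-0.04,0.006,0,0,0,0,-1]
    - [-0.07,0.01,0,0,0,0,-1]
    - [-0.082,0.012,0,0,0,0,-1]
    - [-0.082,0.012,0,0,0,0,-1]
    - [-0.082,0.012,0.03,0,0,0,-1]

```text
clock: 9.45
position: [0.6539, -0.1552, 0.0826]
ee_rot: [0.654, 0.757, 0.002, 0.003]
ft_force: [1.0, 0.5, 0.5]
grip_width: 0.0
grasp_force: 0.0
```

```bash
python3 -c "from h import *;sc()"
```

```text
([398.7, 158.5], 64, [0.4761, 0.2445, 0.0075])
([401.6, 179.3], 69, [0.5444, 0.2368, 0.0075])
([272.1, 228.1], 106, [0.643, -0.112, 0.0075])
9.5 [ 0.6498 -0.1523  0.0733] [ 0.653  0.757 -0.    -0.001] [-4.8  2.2 -5.9]
```

Down 49 mm, then push.

Call:
jog_arm:
  increments:
    - [0,0,0.025,0,0,0,-1]
    - [0,0,0.043,0,0,0,-1]
    - [0,0,0.05,0,0,0,-1]
    - [0.005,0,0.05,0,0,0,-1]
    - [0.012,0,0.05,0,0,0,-1]

```text
clock: 9.92
position: [0.6492, -0.1411, 0.0285]
ee_rot: [0.653, 0.757, -0.0, -0.0]
ft_force: [0.4, -0.1, 0.2]
grip_width: -0.0
grasp_force: 0.0
```

Call:
jog_arm:
  increments:
    - [0.01,0,0,0,0,0,-1]
    - [0.022,0,0,0,0,0,-1]
    - [0.035,0,0,0,0,0,-1]
    - [0.048,0,0,0,0,0,-1]
    - [0.061,0,0,0,0,0,-1]

```text
clock: 10.33
position: [0.6404, -0.0792, 0.0285]
ee_rot: [0.653, 0.758, 0.0, 0.0]
ft_force: [0.3, -1.2, 0.2]
grip_width: -0.004
grasp_force: 0.5
```

```bash
python3 -c "from h import *;sc()"
```

```text
([398.6, 158.5], 64, [0.4761, 0.2445, 0.0075])
([401.5, 179.0], 70, [0.5433, 0.2369, 0.0075])
([297.8, 222.0], 66, [0.6347, -0.0473, 0.0075])
10.3833 [ 0.6404 -0.0757  0.0281] [ 0.651  0.759  0.001 -0.001] [ 1.4  2.4 -1.1]
```

Call:
jog_arm:
  increments:
    - [0.013,0,0,0,0,0,-1]
    - [0.026,0,0,0,0,0,-1]
    - [0.039,0,0,0,0,0,-1]
    - [0.052,0,0,0,0,0,-1]
    - [0.065,0,0,0,0,0,-1]

```text
clock: 10.8
position: [0.6306, -0.0155, 0.028]
ee_rot: [0.653, 0.757, 0.0, -0.0]
ft_force: [-0.2, -1.1, 1.7]
grip_width: 0.001
grasp_force: 0.4
```

Call:
jog_arm:
  increments:
    - [0.013,0,0,0,0,0,-1]
    - [0.026,0,0,0,0,0,-1]
    - [0.039,0,0,0,0,0,-1]
    - [0.052,0,0,0,0,0,-1]
    - [0.065,0,0,0,0,0,-1]

```text
clock: 11.22
position: [0.6209, 0.0488, 0.028]
ee_rot: [0.653, 0.757, 0.0, -0.0]
ft_force: [0.5, 0.0, 0.4]
grip_width: -0.001
grasp_force: 0.4
```

```bash
python3 - <<'E'
from h import *
c=sc()
cv2.imwrite("pics/d.png",cv2.resize(c["color"][120:250,250:450,::-1],None,fx=4,fy=4,interpolation=cv2.INTER_CUBIC))
E
```

```text
([398.6, 158.5], 64, [0.4761, 0.2445, 0.0075])
([401.6, 179.2], 69, [0.5439, 0.2369, 0.0075])
([348.5, 207.5], 38, [0.6105, 0.0844, 0.0075])
11.2667 [0.6207 0.0524 0.0277] [ 0.652  0.759  0.001 -0.001] [-0.1  2.   0.2]
```

View pics/d.png

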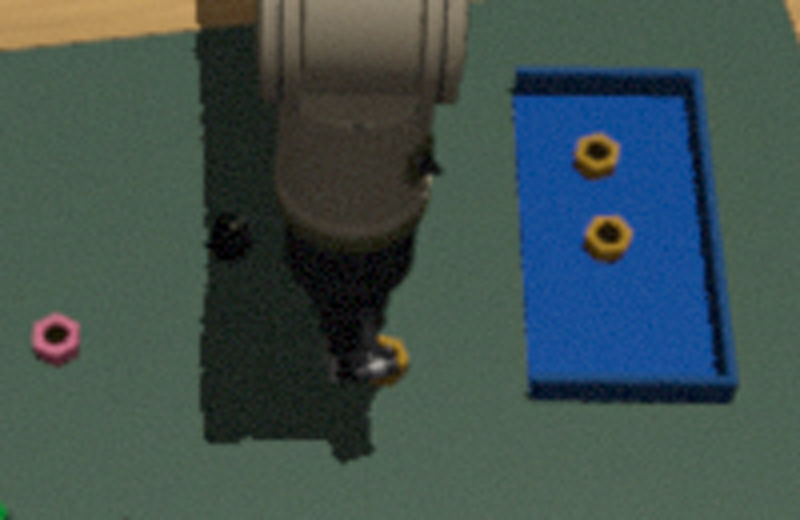

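Nut 2 at crop (395,360) is centred on the fingers; the way to the tray is clear.

Call:
jog_arm:
  increments:
    - [0.013,0,0,0,0,0,-1]
    - [0.026,0,0,0,0,0,-1]
    - [0.039,0,0,0,0,0,-1]
    - [0.052,0,0,0,0,0,-1]
    - [0.065,0,0,0,0,0,-1]

```text
clock: 11.68
position: [0.6113, 0.1133, 0.028]
ee_rot: [0.653, 0.758, 0.0, -0.0]
ft_force: [-0.2, -0.1, 0.1]
grip_width: 0.001
grasp_force: 0.2
```

Call:
jog_arm:
  increments:
    - [0.013,0,0,0,0,0,-1]
    - [0.026,0,0,0,0,0,-1]
    - [0.039,0,0,0,0,0,-1]
    - [0.052,0,0,0,0,0,-1]
    - [0.065,0,0,0,0,0,-1]

```text
clock: 12.1
position: [0.6018, 0.1774, 0.028]
ee_rot: [0.653, 0.757, 0.0, -0.0]
ft_force: [0.3, -0.4, -0.2]
grip_width: 0.003
grasp_force: 0.2
```

Call:
jog_arm:
  increments:
    - [0.01,0,0,0,0,0,-1]
    - [0.018,0,0,0,0,0,-1]
    - [0.023,0,0,0,0,0,-1]
    - [0.024,0,0,0,0,0,-1]
    - [0.024,0,0,0,0,0,-1]

```text
clock: 12.52
position: [0.5985, 0.1998, 0.028]
ee_rot: [0.653, 0.757, 0.0, 0.0]
ft_force: [0.2, -0.3, -0.3]
grip_width: 0.002
grasp_force: 0.0
```

Call:
jog_arm:
  increments:
    - [-0.015,0,0,0,0,0,-1]
    - [-0.035,0,0,0,0,0,-1]
    - [-0.045,0,-0.025,0,0,0,-1]
    - [-0.055,0,-0.06,0,0,0,-1]
    - [-0.09,0,-0.08,0,0,0,-1]

```text
clock: 12.93
position: [0.6122, 0.1134, 0.1104]
ee_rot: [0.651, 0.759, 0.001, -0.0]
ft_force: [1.9, 0.7, 0.5]
grip_width: 0.002
grasp_force: 0.0
```

Call:
jog_arm:
  increments:
    - [-0.03,0,-0.03,0,0,0,-1]
    - [-0.06,0,-0.06,0,0,0,-1]
    - [-0.09,0,-0.08,0,0,0,-1]
    - [-0.1,0,-0.08,0,0,0,-1]
    - [-0.1,0,-0.08,0,0,0,-1]

```text
clock: 13.35
position: [0.6269, 0.0055, 0.1897]
ee_rot: [0.656, 0.755, 0.001, 0.001]
ft_force: [-0.4, -0.1, 0.4]
grip_width: 0.003
grasp_force: 0.0
```

```bash
python3 - <<'E'
from h import *
sc();snap('e')
E
```

```text
([398.7, 158.5], 66, [0.4761, 0.2445, 0.0075])
([401.6, 179.1], 69, [0.5436, 0.2369, 0.0075])
([402.6, 195.0], 74, [0.593, 0.2283, 0.0075])
13.4 [0.6264 0.0087 0.1882] [0.655 0.756 0.    0.   ] [ 0.3  0.2 -0.3]
([234.8, 211.4], 55, [0.5927, 0.2267, 0.0075])
([231.6, 229.1], 58, [0.5436, 0.2354, 0.0075])
([228.9, 253.3], 58, [0.4765, 0.2429, 0.0075])
13.45 [0.626  0.0109 0.1874] [ 0.654  0.757 -0.    -0.   ] [-0.3  1.2 -0.1]
```

View pics/e.png

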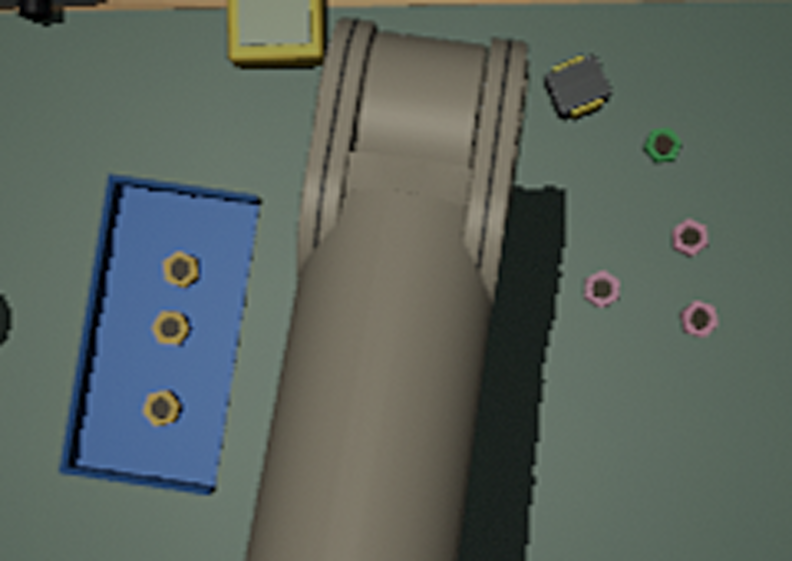

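All three nuts lie well inside the tray, at crop (181,268), (171,328) and (161,408). The look-alikes and the transformer are unmoved, and the arm is clear.

```bash
python3 -c "
from workcell import workorder
print(workorder.hand_in())"
```

```text
the job is handed in; nothing more can be done
None
```

All three brass nuts were swept wholly inside the tray with closed fingers, nothing else was seen to move (the arm hid the knob in the last picture), and the job was handed in at about 13.5 s on the clock; no verdict came back.

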